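# Pin the test box, then hold its sprung hood just below the balance point

### The arm

A 6-joint arm with a two-finger parallel gripper is mounted at the origin on the work surface; the furniture and walls round the work are solid. World frame = base frame: x ahead of the robot, y to its left, z up, the work surface at z = 0. Lengths are in m, angles in degrees, forces in N, time in s.
With the tool pointing down it reaches from about 0.275 to 0.825 m from the base axis. Payload 5.2 kg.
Tool frame: the origin (TCP) lies midway between the tips of the shut fingers; the grasp point (between the pads) lies env.tcp_to_grasp behind it (env.tcp_to_grasp is the distance from the TCP to the grasp point, in m); z points along the fingers, y is the line along which they close (so a half turn about z gives the same grasp; the last joint's range is limited). The gripper opens to 93 mm and grips with 3 to 60 N. Pads are 15 mm wide; open, the fingers measure 128 mm over their backs; the gripper's body (75 mm by 188 mm) begins 65 mm behind the grasp point.
Start: joints at [-11.62, 14.817, 87.949, -0, 77.235, -11.62], TCP at [0.55, 0, 0.219] pointing down, gripper open.
Joint ranges: [-179.93, 179.93], [-52.35, 119.4], [10.71, 147.94], [-69.91, 249.91], [12.55, 155.21], [-178.61, 178.61]. Speed limits (degrees/s): [147.25, 147.25, 180, 180, 180, 180].

### API

Orientations are given as a 3x3 rotation matrix whose columns are the frame's x, y, z axes.
In Python, from bench import env, get_image, camera_model, nets gives the robot as it stands.
- The arm moves only by the tool step_arm, never from a script. Its argument "steps" is a list of rows, each a list of 2 entries, a list of its own where there are three numbers: the shift along the tool's x, y, z in cm, then the turn about the tool's z in rad. In form: [[[tx, ty, tz], turn], ...]. A call has 1 to 5 rows; each row is the pose to reach, as a shift and turn from the pose commanded when the call began, along the tool's axes at that moment; what a row does not reach only later rows make up. A row lasts 1/10 s, in which the tool goes at most 50 mm and 8.59 degrees, less where a joint would pass 70% of its speed; a pose out of reach is approached as far as the arm can. A call with a gripper value outside its range is refused whole. "claw" is the opening, from 0 (shut) to 1 (fully open), set as the call begins (left out, the last holds). The fingers move at their own pace and stop on an object; the grip force is fixed at half the most. Time passes only in rows, so rows that repeat a pose let the fingers close. It gives the time, the measured TCP pose, the force, the opening and the grip force at its end, in the units of the state.
- env.get_state(): the state, without advancing time (a new reading comes with each control period).
- get_image(name): name is "scene" or "side" or "wrist"; returns (picture, depth): 384x512x3 uint8, red, green, blue; 384x512 float32, m along the optical axis (not along the pixel's ray), 0 where there is no reading.
- camera_model(name): a dict with "vertical_fov" (degrees; the focal length in pixels is half the picture's height over the tangent of half this angle, whatever the lens; pixels are square), "cx", "cy" (the principal point, pixels), "world_to_cam" (4x4, takes a point from world to camera coordinates); the wrist camera has in their place "hand_eye" (4x4, takes a point from camera to tool coordinates, whose origin is the TCP and whose axes are the flange's). Camera axes: x right, y down, z forward; pixel columns grow to the right and rows downward; lengths in m; the calibration is good to about 2 mm. A picture is of the moment at which its call begins: read the wrist's pose just before it. camera_model takes no time and is no camera call.
- env.sign_off(): hands the job in; it is judged then, once.
Trained networks look in the newest picture that a camera, given by its name, has taken for a name from the list of things; names that differ only in an ending like _2 or _b are one class to them, and where a whole thing is asked for, a point or a joint stands for the part that bears it (a point fixed in the world has none). Each returns a list of dicts, best first, with "conf" (0 to 1); they miss things now and then, are a little off and sometimes report something else, mostly with a low value. They report only what shows in the picture. A call takes as long as a camera call.
- nets.masks_of(query, camera): "region" (384x512 bool, what is visible of it) and "extent" ([left, top, width, height] in pixels, round what is visible of it).
- nets.place_of(query, camera): "at" ([column, row] in pixels: a listed point, or the origin of a listed thing).
The state is a dict: "t": time; "joint_pos": joint angles; "qvel": joint speeds; "tau": joint torques, N m; "tool_pos": TCP position; "eef_rot": TCP orientation; "wrist_force": force on the tool from outside, world axes, zero at the start; "moment": the same for the moment, N m; "finger_gap": finger opening in m; "grasp_force": force on a finger pad.
Only numpy, scipy, OpenCV 4.12 (cv2) and the standard library are available. Lean on these libraries where they do the work, as an engineer would, in place of code of your own. Each camera call takes 0.05 s, during which the arm holds its last target. There are 200 camera calls.

### The job

Lock the sliding test box first: take the loose red-headed retaining pin out of its grey park block and push it fully home through the yellow lug on the tray and the steel lug beneath it, and leave it there. Then grip the box's sprung hood by its orange bar, raise it clearly past its balance point (about 52 degrees open; go some 5 to 12 degrees beyond), bring it back to about 4 to 10 degrees below that point, and finish there, still gripping the bar and holding the hood still. Never let the hood swing open or drop on its own, and leave the things lying around alone.

Things in the scene. Friction and masses are not known exactly. Their poses are not given: they have to be found in the camera images.
- slide_base: fixed dark steel slide base with two rails, 200 x 150 mm, on the table; origin on the table under its centre; its x axis runs along the rails from the bar side (nearest the robot) to the hinge side, y to the left, z up. The blue tray box with the grey hood sits on it (170 x 160 mm, top of the closed hood 104 mm above the table)
- tray (a joint): slide of the blue tray along the base's x axis, m; 0 at the start, where the two lug holes line up; it rolls freely up to 30 mm either way (1.5 N friction) until the pin locks it
- tray_hole (a point): centre of the upper mouth of the 14 mm hole (2 mm chamfer) in the yellow lug, which is part of the tray, 10 mm thick, 44 x 44 mm, top 38 mm above the table, on the right (-y) side of the tray, 45 mm from its wall
- base_hole (a point): centre of the upper mouth of the 14 mm hole in the fixed steel lug right below the yellow one, 12 mm thick, top 26 mm above the table; open below
- park: fixed grey block 46 x 46 x 40 mm with a 14 mm vertical through hole in which the pin stands at the start; origin under its centre on the table, z up
- pin: loose retaining pin, 69 mm long, about 50 g; origin at the tip of the shank, z axis along the pin towards its head. Steel shank 10 mm thick and 34 mm long with a tapered tip, then a collar 23 mm wide and 5 mm thick, then a red grip 20 mm wide and 30 mm tall with dark rings. It stands upright, collar on the block; fully home its collar lies on the yellow lug
- pin_collar (a point): on the pin's axis at the underside of its collar, 34 mm above the tip
- lid (a joint): opening angle of the grey hood with the clear window, rad; 0 shut, grows as the bar side rises, stop at 1.6. Hinged along y at the far side. Springs carry part of its weight: below the balance point at 0.91 rad (52 degrees) it wants to fall shut, above it it wants to swing open; at the bar this takes at most 1.4 N, falling to nothing at the balance point
- lid_hinge (a point): middle of the hood's hinge axis, 56 mm above the table, 90 mm behind the base's centre; its x, y and z axes turn with the hood and match the base's when shut
- lid_bar: orange round bar handle of the hood, 12 mm thick, 104 mm long along y, with posts at its ends (88 mm free between them); origin at its middle. In the shut hood's frame it lies 205 mm in front of (-x) and 78 mm above the hinge axis, so 134 mm above the table, 27 mm ahead of the hood's front face and 30 mm above the hood's top. The round bar can turn between gripping fingers, so they may stay pointing down as the hood rises
- tape_masking: cream roll of masking tape, 84 mm wide, 24 mm high, lying flat; bystander
- cap_white: white round cap, 84 mm wide, 34 mm high; bystander
- screwdriver: yellow and black screwdriver, 175 mm long, lying flat; bystander
- green_board: green circuit board, 52 x 69 x 8 mm; bystander

How it is judged:
By the outcome, as a careful person would: the job done as asked, in the order asked, and still so for the second after the job is handed in, while the arm keeps its last pose, push and grip.
It also fails if it takes over 54 s, if anything falls off the work surface, if the arm or the gripper's body presses on something with over 40 N, if the wrist force passes 120 N, or if a joint passes its speed limit or range.

## Working session

There is one attempt and no reset: what is moved stays moved. The work goes in short steps, Python scripts to look and compute and a tool call to move; the robot and the scene stay as the last step left them, time stands still between calls to the robot, and variables do not carry over. Pictures are saved under pics/ and viewed, at most 10 in all, crops included, and the job is handed in when it is done.

Besides the shell and the picture viewer there is one more tool, called after "Call:" as a command line: name --argument value ..., lists and objects as JSON in quotes. step_arm: Moves the arm, as the interface text tells. Its arguments: {"type":"object","properties":{"steps":{"type":"array","items":{"type":"array"}},"claw":{"type":"number"}},"required":["steps"]}

```bash
mkdir -p pics; ls; cat > h.py <<'E'
import numpy as np, cv2
from bench import env, get_image, camera_model, nets
def cam(name, st=None):
    m=camera_model(name); f=192/np.tan(np.radians(m["vertical_fov"])/2)
    if name=="wrist":
        st=st or env.get_state(); T=np.eye(4); T[:3,:3]=np.array(st["eef_rot"]); T[:3,3]=st["tool_pos"]
        c2w=T@np.array(m["hand_eye"])
    else: c2w=np.linalg.inv(np.array(m["world_to_cam"]))
    return f,m["cx"],m["cy"],c2w
def ray(c,uv):
    f,cx,cy,T=c; d=np.array([(uv[0]-cx)/f,(uv[1]-cy)/f,1.]); return T[:3,3],T[:3,:3]@d
def at_z(c,uv,z):
    o,d=ray(c,uv); return o+d*(z-o[2])/d[2]
def at_d(c,uv,dep):
    o,d=ray(c,uv); return o+d*dep
def cloud(c,dep,mask):
    v,u=np.nonzero(mask&(dep>0)); f,cx,cy,T=c; z=dep[v,u]
    P=np.stack([(u-cx)/f*z,(v-cy)/f*z,z],1); return P@T[:3,:3].T+T[:3,3]
def save(n,im): cv2.imwrite(f"pics/{n}.png",im[:,:,::-1])
E
python3 - <<'E'
from h import *
np.set_printoptions(precision=4,suppress=True)
print(env.tcp_to_grasp, env.get_state())
ims=[]
for n in ["scene","side"]:
    im,d=get_image(n); c=cam(n); ims.append(im)
    print(n,c[3][:3,3],c[0])
    for q in ["tray_hole","pin","pin_collar","lid_bar","lid_hinge","park","slide_base"]:
        for r in nets.place_of(q,n)[:2]:
            u,v=[int(round(x)) for x in r["at"]]
            z={"tray_hole":.038,"pin":.006,"pin_collar":.04,"lid_bar":.134,"lid_hinge":.056,"park":0,"slide_base":0}[q]
            print(q,round(r["conf"],2),np.round(r["at"],1),"atz",at_z(c,r["at"],z),"dep",at_d(c,r["at"],d[min(v,383),min(u,511)]))
save("a",np.vstack([cv2.resize(i,(400,300)) for i in ims]) if 0 else np.hstack(ims)[:, :, :][:, ::1])
cv2.imwrite("pics/a.png",cv2.resize(np.vstack(ims),(400*1,600))[:,:,::-1])
save("scene",ims[0]);save("side",ims[1])
E
```

```text
pics
0.0188 {'t': 0.0, 'joint_pos': array([-11.6218,  14.8587,  88.011 ,  -0.0007,  77.2356, -11.6176]), 'qvel': array([-0.0406,  0.0849, -0.06  , -0.0375,  0.1079, -0.0129]), 'tau': array([  0.0002, -43.7298, -28.4005,   0.072 ,   0.0412,  -0.0001]), 'tool_pos': array([0.5494, 0.0001, 0.2178]), 'eef_rot': array([[ 0.0001,  1.    , -0.0018],
       [ 1.    , -0.0001,  0.0004],
       [ 0.0004, -0.0018, -1.    ]]), 'wrist_force': array([-0.771 , -0.4325, -0.2861]), 'moment': array([ 0.0178,  0.0044, -0.0225]), 'grasp_force': 0.0, 'finger_gap': 0.09299613216572547}
scene [ 0.0675 -0.5473  0.5123] 386.3539768191682
pin 0.56 [297.7 265.2] atz [ 0.5071 -0.1276  0.006 ] dep [ 0.4895 -0.1443  0.0262]
pin_collar 0.66 [297.3 252.4] atz [ 0.5036 -0.128   0.04  ] dep [ 0.4996 -0.1319  0.0443]
lid_bar 0.75 [206.3 170. ] atz [0.4662 0.129  0.134 ] dep [0.4607 0.1198 0.1392]
park 0.89 [296. 269.] atz [ 0.5016 -0.1287  0.    ] dep [ 0.4857 -0.1441  0.0188]
slide_base 0.91 [245.5 198.3] atz [0.5948 0.1573 0.    ] dep [0.5205 0.058  0.0722]
side [ 0.5504 -0.6874  0.7355] 383.4421244815392
tray_hole 0.76 [258.7 210.6] atz [0.5677 0.0123 0.038 ] dep [0.5681 0.0256 0.0248]
pin 0.58 [232.  257.8] atz [ 0.5036 -0.1146  0.006 ] dep [ 0.5058 -0.1418  0.0406]
pin_collar 0.42 [230.8 250.5] atz [ 0.5021 -0.1203  0.04  ] dep [ 0.5034 -0.1359  0.0591]
lid_bar 0.74 [220.8 153.4] atz [0.4676 0.1281 0.134 ] dep [0.4678 0.1254 0.136 ]
lid_bar 0.33 [262.7 186.9] atz [ 0.5756 -0.0044  0.134 ] dep [0.5781 0.0628 0.0749]
lid_hinge 0.79 [294.7 171.4] atz [0.67   0.1509 0.056 ] dep [0.6617 0.0928 0.1031]
lid_hinge 0.21 [230.9 259.5] atz [ 0.5046 -0.1586  0.056 ] dep [ 0.5035 -0.1458  0.0395]
park 0.62 [236.4 261.6] atz [ 0.5141 -0.1212  0.    ] dep [ 0.516  -0.1499  0.0374]
slide_base 0.69 [261.  182.2] atz [0.5766 0.1687 0.    ] dep [0.5733 0.0617 0.0918]
```

View pics/scene.png

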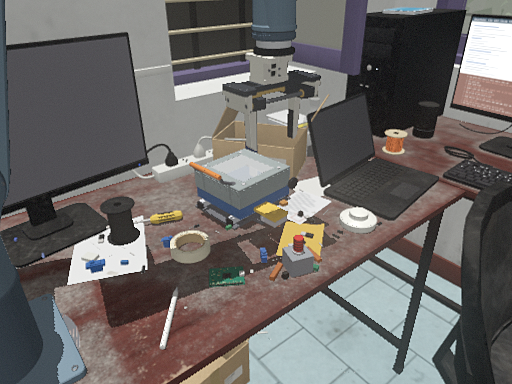

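View pics/side.png

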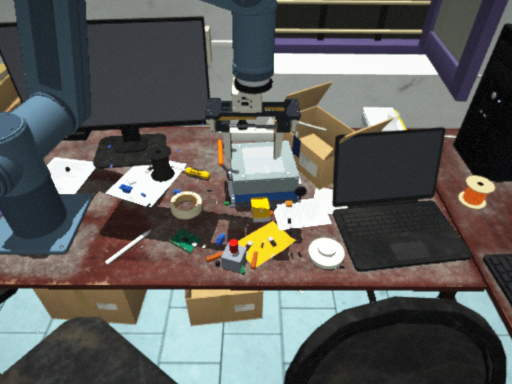

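Call:
step_arm --steps '[[[-4,-1.5,0],0],[[-8,-3,0],0],[[-12.5,-4.7,0],0],[[-12.5,-4.7,0],0],[[-12.5,-4.7,0],0]]'

```text
t: 1.3
tool_pos: [0.5028, -0.1259, 0.2187]
eef_rot: [[0.003, 1.0, 0.0], [1.0, -0.003, 0.0], [0.0, 0.0, -1.0]]
wrist_force: [0.2, -0.4, -0.5]
finger_gap: 0.0935
grasp_force: 0.0
```

```bash
cat > look.py <<'E'
from h import *
import sys
np.set_printoptions(precision=4,suppress=True)
Z={"tray_hole":.038,"pin":.006,"pin_collar":.04,"lid_bar":.134,"lid_hinge":.056,"park":0,"slide_base":0}
st=env.get_state(); im,d=get_image("wrist"); c=cam("wrist",st); save(sys.argv[1],im)
print(st["t"],st["tool_pos"],st["eef_rot"],"cam",c[3][:3,3])
for q in sys.argv[2:]:
    for r in nets.place_of(q,"wrist")[:1]:
        print(q,round(r["conf"],2),np.round(r["at"],1),"atz",at_z(c,r["at"],Z[q]))
    for r in nets.masks_of(q,"wrist")[:1]:
        P=cloud(c,d,r["region"]); hi=P[P[:,2]>np.percentile(P[:,2],97)-.006]
        print("  mask",round(r["conf"],2),r["extent"],"med",np.median(P,0),"top mid",(hi.min(0)+hi.max(0))/2,hi.max(0)-hi.min(0))
E
python3 look.py w1 pin pin_collar park tray_hole lid_bar
```

```text
1.3 [ 0.5028 -0.1259  0.2187] [[ 0.0031  1.      0.0002]
 [ 1.     -0.0031  0.0004]
 [ 0.0004  0.0002 -1.    ]] cam [ 0.5031 -0.0483  0.3834]
pin 0.83 [263.3 167.8] atz [ 0.51   -0.1232  0.006 ]
  mask 0.86 [255.6, 163.8, 16.4, 22.6] med [ 0.5084 -0.1209  0.0728] top mid [ 0.5085 -0.1239  0.0723] [0.0194 0.0169 0.0072]
pin_collar 0.55 [263.  172.6] atz [ 0.509  -0.1229  0.04  ]
  mask 0.85 [257.4, 164.3, 16.3, 21.4] med [ 0.5084 -0.121   0.0728] top mid [ 0.5085 -0.1245  0.0723] [0.0194 0.0181 0.0072]
park 0.69 [263.9 167.3] atz [ 0.511  -0.1237  0.    ]
  mask 0.76 [239.5, 148.2, 46.2, 46.5] med [ 0.5091 -0.117   0.0384] top mid [ 0.5079 -0.1251  0.0373] [0.0571 0.0559 0.0067]
tray_hole 0.91 [315.1  57.2] atz [0.5703 0.0155 0.038 ]
  mask 0.93 [255.4, 2.3, 182.7, 76.9] med [0.569  0.0549 0.0372] top mid [0.5297 0.0563 0.0862] [0.0591 0.0064 0.0186]
```

View pics/w1.png

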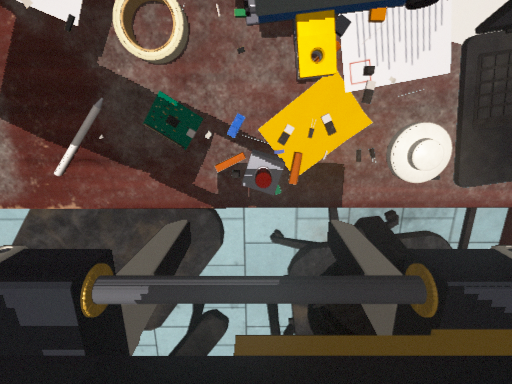

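Call:
step_arm --steps '[[[0.2,0.6,4.5],0],[[0.2,0.6,9],0],[[0.2,0.6,13],0],[[0.2,0.6,15.5],0],[[0.2,0.6,16.8],0]]'

```text
t: 2.35
tool_pos: [0.5074, -0.1221, 0.0479]
eef_rot: [[-0.0, 1.0, -0.004], [1.0, 0.0, 0.002], [0.002, -0.004, -1.0]]
wrist_force: [-0.9, -0.2, -0.1]
finger_gap: 0.0927
grasp_force: 0.0
```

Call:
step_arm --steps '[[[0,0,0],0],[[0,0,0],0]]'

```text
t: 2.55
tool_pos: [0.5093, -0.123, 0.0509]
eef_rot: [[-0.0, 1.0, 0.0], [1.0, 0.0, -0.0], [-0.0, 0.0, -1.0]]
wrist_force: [-0.2, -0.1, 0.0]
finger_gap: 0.0932
grasp_force: 0.0
```

Call:
step_arm --steps '[[[0,0,0],0],[[0,0,0],0],[[0,0,0],0],[[0,0,0],0],[[0,0,0],0]]' --claw 0.0

```text
t: 3.05
tool_pos: [0.5091, -0.123, 0.0509]
eef_rot: [[0.0, 1.0, 0.0], [1.0, -0.0, -0.0], [-0.0, 0.0, -1.0]]
wrist_force: [-0.5, -0.1, -0.4]
finger_gap: 0.0578
grasp_force: 0.0
```

Call:
step_arm --steps '[[[0,0,0],0],[[0,0,0],0],[[0,0,0],0],[[0,0,0],0],[[0,0,0],0]]'

```text
t: 3.55
tool_pos: [0.509, -0.123, 0.0506]
eef_rot: [[-0.0, 1.0, -0.0], [1.0, 0.0, 0.0], [0.0, -0.0, -1.0]]
wrist_force: [0.1, -0.7, -0.9]
finger_gap: 0.0196
grasp_force: 30.0
```

Call:
step_arm --steps '[[[0,0,0],0],[[0,0,0],0],[[0,0,0],0]]'

```text
t: 3.85
tool_pos: [0.509, -0.123, 0.0506]
eef_rot: [[-0.0, 1.0, -0.0], [1.0, 0.0, 0.0], [0.0, -0.0, -1.0]]
wrist_force: [-0.0, 0.1, -0.3]
finger_gap: 0.0193
grasp_force: 30.0
```

Call:
step_arm --steps '[[[0,0,-2],0],[[0,0,-5],0],[[0.0,0,-8],0],[[4,2,-10],0],[[8,5,-10],0]]'

```text
t: 4.35
tool_pos: [0.5607, -0.0437, 0.1544]
eef_rot: [[0.004, 1.0, 0.006], [1.0, -0.004, -0.002], [-0.002, 0.006, -1.0]]
wrist_force: [1.9, -0.5, -0.9]
finger_gap: 0.0196
grasp_force: 30.0
```

Call:
step_arm --steps '[[[0,1.1,0],0.05],[[0,1.1,0],0.105],[[0,1.1,0],0.105]]'

```text
t: 4.65
tool_pos: [0.5701, -0.0424, 0.1504]
eef_rot: [[0.104, 0.995, -0.0], [0.995, -0.104, 0.0], [0.0, -0.0, -1.0]]
wrist_force: [-1.0, 0.2, -0.8]
finger_gap: 0.0193
grasp_force: 30.0
```

```bash
python3 look.py w2 tray_hole pin pin_collar; python3 - <<'E'
import cv2; im=cv2.imread('pics/w2.png'); cv2.imwrite('pics/w2c.png',cv2.resize(im,(800,600)))
E
```

```text
4.65 [ 0.5701 -0.0424  0.1504] [[ 0.1042  0.9946 -0.0004]
 [ 0.9946 -0.1042  0.0001]
 [ 0.0001 -0.0004 -1.    ]] cam [0.5784 0.0349 0.315 ]
tray_hole 0.8 [254.3 133.2] atz [0.5721 0.0162 0.038 ]
  mask 0.72 [44.7, 3.4, 341.4, 156.9] med [0.5662 0.0832 0.1018] top mid [0.469  0.0956 0.135 ] [0.0157 0.0316 0.0097]
pin 0.67 [258.9 211.3] atz [ 0.5667 -0.0806  0.006 ]
  mask 0.7 [242.6, 208.0, 32.0, 59.7] med [ 0.5703 -0.0393  0.1712] top mid [ 0.5702 -0.044   0.1715] [0.0191 0.0199 0.0066]
pin_collar 0.77 [259.8 228.5] atz [ 0.5669 -0.0884  0.04  ]
  mask 0.95 [244.8, 210.5, 32.3, 54.2] med [ 0.5706 -0.0391  0.1715] top mid [ 0.5703 -0.0441  0.1715] [0.0191 0.0201 0.0066]
```

View pics/w2c.png

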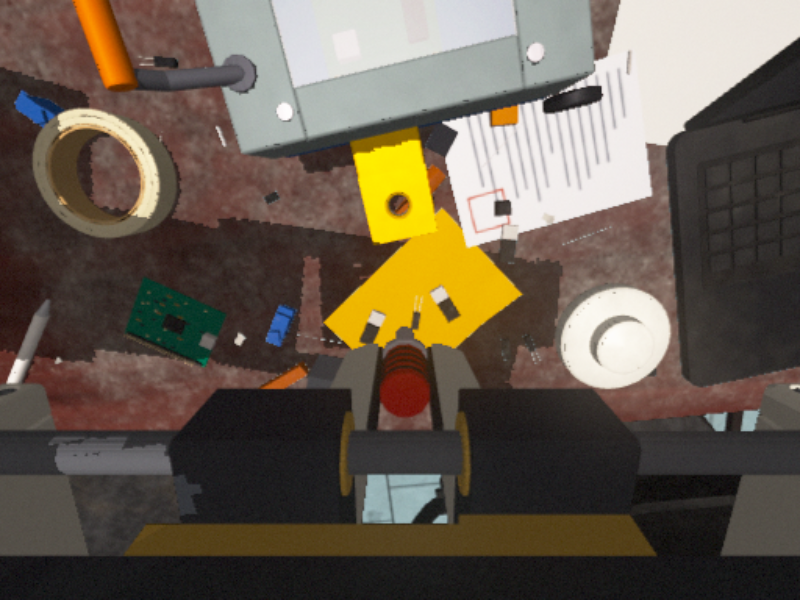

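Call:
step_arm --steps '[[[0.5,0,2],-0.1],[[1.5,0,4],-0.21],[[1.5,0,5.2],-0.21],[[1.5,0,5.2],-0.21],[[1.5,0,5.2],-0.21]]'

```text
t: 5.5
tool_pos: [0.5718, -0.0285, 0.0989]
eef_rot: [[-0.103, 0.995, 0.0], [0.995, 0.103, -0.0], [-0.0, 0.0, -1.0]]
wrist_force: [0.2, -0.5, 0.4]
finger_gap: 0.0192
grasp_force: 30.0
```

```bash
cat > l3.py <<'E'
from h import *
import sys
np.set_printoptions(precision=4,suppress=True)
st=env.get_state(); im,d=get_image("wrist"); c=cam("wrist",st); save(sys.argv[1],im)
R=np.array(st["eef_rot"]);p=np.array(st["tool_pos"]); print(st["t"],p,R[:,1])
r=nets.place_of("tray_hole","wrist")[0]; print("net",r["conf"],r["at"],at_z(c,r["at"],.038))
u,v=map(int,r["at"]); 
hsv=cv2.cvtColor(im,cv2.COLOR_RGB2HSV); y=cv2.inRange(hsv,(22,150,90),(34,255,255))
w=y[v-14:v+15,u-14:u+15]==0; n,lab,s,cen=cv2.connectedComponentsWithStats(w.astype(np.uint8))
for k in range(1,n):
    uv=cen[k]+[u-14,v-14]; print("blob",s[k],uv,at_z(c,uv,.038))
for q,z in (("pin",p[2]-.045),("pin_collar",p[2]-.011)):
    for r in nets.place_of(q,"wrist")[:1]: print(q,r["conf"],r["at"],at_z(c,r["at"],z),"in tool",R.T@(at_z(c,r["at"],z)-p))
f,cx,cy,T=c
for e in (0,-.0015):
    Q=np.linalg.inv(T)@np.append(p+R@[e,0,.045],1); print("expected tip px",e,f*Q[0]/Q[2]+cx,f*Q[1]/Q[2]+cy)
r=nets.masks_of("pin","wrist")[0]; P=cloud(c,d,r["region"]); hi=P[P[:,2]>np.percentile(P[:,2],97)-.006]
print("head top in tool",R.T@((hi.min(0)+hi.max(0))/2-p))
cv2.imwrite(f'pics/{sys.argv[1]}c.png',cv2.resize(im[60:300,120:400],None,fx=2.5,fy=2.5)[:,:,::-1])
E
python3 l3.py w3
```

```text
5.5 [ 0.5718 -0.0285  0.0989] [0.9947 0.1026 0.0001]
net 0.88 [265.6, 154.7] [0.5735 0.0159 0.038 ]
blob [  6   4  17  16 198] [264.6768 151.0303] [0.5724 0.0189 0.038 ]
blob [ 0 21  1  1  1] [251. 161.] [0.5617 0.0093 0.038 ]
blob [ 3 23  5  5 13] [255.4615 165.0769] [0.5658 0.0061 0.038 ]
blob [ 0 24  1  1  1] [251. 164.] [0.5619 0.0067 0.038 ]
blob [ 8 24  6  5 10] [261.2 166.2] [0.5708 0.0057 0.038 ]
blob [ 0 26  2  3  3] [251.3333 167.    ] [0.5625 0.0041 0.038 ]
blob [13 27  1  1  1] [264. 167.] [0.5733 0.0052 0.038 ]
blob [16 27  1  2  2] [267.  167.5] [0.5759 0.0051 0.038 ]
blob [19 28  1  1  1] [270. 168.] [0.5785 0.0049 0.038 ]
blob [23 28  1  1  1] [274. 168.] [0.5819 0.0053 0.038 ]
pin 0.82 [259.9, 211.4] [ 0.5733 -0.0296  0.0539] in tool [-0.0012  0.0014  0.045 ]
pin_collar 0.63 [258.4, 230.7] [ 0.5723 -0.0317  0.0879] in tool [-0.0032  0.0002  0.011 ]
expected tip px 0 258.1837406050107 210.04801155174655
expected tip px -0.0015 258.18431826542576 211.73021777914897
head top in tool [-0.0016  0.0001 -0.021 ]
```

View pics/w3c.png

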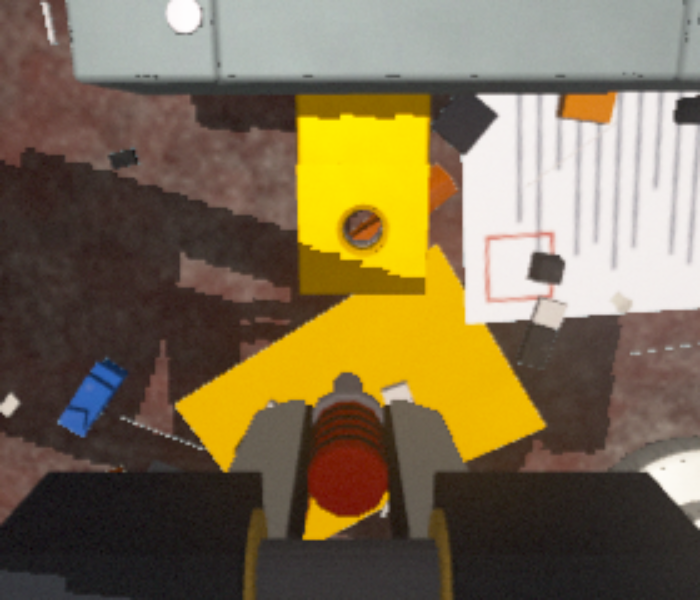

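Call:
step_arm --steps '[[[1.6,0.2,0],0],[[3.2,0.4,0],0],[[4.8,0.6,0],0],[[4.8,0.6,0],0],[[4.8,0.6,0],0]]'

```text
t: 6.25
tool_pos: [0.5725, 0.0213, 0.0987]
eef_rot: [[-0.107, 0.994, -0.0], [0.994, 0.107, -0.0], [-0.0, -0.0, -1.0]]
wrist_force: [1.0, -0.3, -1.2]
finger_gap: 0.0195
grasp_force: 30.0
```

Call:
step_arm --steps '[[[0,0,0.5],0],[[0,0,1.0],0],[[0,0,1.4],0],[[0,0,1.8],0],[[0,0,1.8],0]]'

```text
t: 6.75
tool_pos: [0.572, 0.0201, 0.0797]
eef_rot: [[-0.104, 0.995, -0.002], [0.995, 0.104, 0.0], [0.0, -0.002, -1.0]]
wrist_force: [-0.3, 0.8, -1.1]
finger_gap: 0.0193
grasp_force: 30.0
```

Call:
step_arm --steps '[[[0,0,0.3],0],[[0,0,0.6],0],[[0,0,0.9],0],[[0,0,1.2],0],[[0,0,1.2],0]]'

```text
t: 7.25
tool_pos: [0.5721, 0.0203, 0.0681]
eef_rot: [[-0.105, 0.994, -0.001], [0.994, 0.105, 0.0], [0.0, -0.001, -1.0]]
wrist_force: [-0.9, -0.2, -0.8]
finger_gap: 0.0198
grasp_force: 30.0
```

Call:
step_arm --steps '[[[0,0,0.4],0],[[0,0,0.8],0],[[0,0,1.2],0],[[0,0,1.5],0],[[0,0,1.5],0]]'

```text
t: 7.75
tool_pos: [0.5721, 0.0204, 0.053]
eef_rot: [[-0.105, 0.994, -0.001], [0.994, 0.105, 0.0], [0.0, -0.001, -1.0]]
wrist_force: [-0.3, 1.1, -0.0]
finger_gap: 0.0192
grasp_force: 30.0
```

Call:
step_arm --steps '[[[0,0,0.2],0],[[0,0,0.35],0],[[0,0,0.5],0],[[0,0,0.5],0]]'

```text
t: 8.15
tool_pos: [0.5726, 0.0203, 0.0487]
eef_rot: [[-0.105, 0.994, 0.0], [0.994, 0.105, -0.0], [-0.0, 0.0, -1.0]]
wrist_force: [0.3, 0.4, -0.6]
finger_gap: 0.0197
grasp_force: 30.0
```

Call:
step_arm --steps '[[[0,0,0.1],0],[[0,0,0.2],0],[[0,0,0.2],0]]'

```text
t: 8.45
tool_pos: [0.574, 0.0204, 0.0485]
eef_rot: [[-0.105, 0.994, 0.004], [0.994, 0.105, -0.0], [-0.001, 0.003, -1.0]]
wrist_force: [-1.2, 1.7, 9.5]
finger_gap: 0.0192
grasp_force: 30.0
```

Call:
step_arm --steps '[[[0,0,-0.1],0],[[0,0,-0.1],0],[[0,0,-0.1],0],[[0,0,-0.1],0],[[0,0,-0.1],0]]' --claw 0.6

```text
t: 8.95
tool_pos: [0.5723, 0.0203, 0.0474]
eef_rot: [[-0.105, 0.994, -0.001], [0.994, 0.105, 0.0], [0.0, -0.001, -1.0]]
wrist_force: [0.5, -0.2, -0.1]
finger_gap: 0.0536
grasp_force: 0.0
```

Call:
step_arm --steps '[[[0,0,0],0],[[0,0,-2],0],[[0,0,-5],0],[[0,0,-9],0],[[0,0,-13],0]]'

```text
t: 9.45
tool_pos: [0.572, 0.0204, 0.1785]
eef_rot: [[-0.105, 0.995, -0.001], [0.995, 0.105, 0.0], [0.0, -0.001, -1.0]]
wrist_force: [0.8, 0.4, -0.3]
finger_gap: 0.0556
grasp_force: 0.0
```

Call:
step_arm --steps '[[[-1,-4,-1],0],[[-1,-7,-2],0],[[-1,-7,-3.5],0],[[-1,-7,-3.5],0]]'

```text
t: 9.85
tool_pos: [0.5046, 0.0027, 0.2148]
eef_rot: [[-0.104, 0.995, 0.004], [0.995, 0.104, -0.001], [-0.001, 0.004, -1.0]]
wrist_force: [0.8, -0.2, -0.0]
finger_gap: 0.0558
grasp_force: 0.0
```

```bash
python3 look.py w4 tray_hole pin_collar lid_bar; python3 - <<'E'
from h import *
np.set_printoptions(precision=4,suppress=True)
for n in ("side","scene"):
    im,d=get_image(n);c=cam(n)
    for q,z in (("pin_collar",.038),("lid_bar",.134),("lid_hinge",.056)):
        for r in nets.place_of(q,n)[:1]: print(n,q,r["conf"],at_z(c,r["at"],z))
    r=nets.masks_of("lid_bar",n)
    if r: 
        P=cloud(c,d,r[0]["region"]); P=P[P[:,2]>.12]; m=P.mean(0);print("bar",r[0]["extent"],m,P.min(0),P.max(0),np.linalg.svd(P-m)[2][0])
im=cv2.imread("pics/w4.png");cv2.imwrite("pics/w4c.png",cv2.resize(im,(640,480)))
E
```

```text
9.85 [0.5046 0.0027 0.2148] [[-0.1044  0.9945  0.0044]
 [ 0.9945  0.1044 -0.0009]
 [-0.0014  0.0043 -1.    ]] cam [0.496  0.0801 0.3793]
tray_hole 0.75 [310.8 171.8] atz [0.5733 0.014  0.038 ]
  mask 0.68 [218.9, 2.8, 231.8, 185.8] med [0.5728 0.127  0.1019] top mid [0.4667 0.122  0.1356] [0.0203 0.083  0.0085]
pin_collar 0.71 [313.1 166.3] atz [0.5747 0.0219 0.04  ]
  mask 0.93 [304.4, 161.4, 21.8, 19.5] med [0.5711 0.0204 0.0707] top mid [0.5738 0.0183 0.0701] [0.019  0.0192 0.0066]
lid_bar 0.65 [226.4  44.3] atz [0.465  0.1318 0.134 ]
  mask 0.9 [216.6, 0.9, 65.3, 110.7] med [0.4688 0.1141 0.1361] top mid [0.4674 0.122  0.1364] [0.0189 0.083  0.007 ]
side pin_collar 0.64 [0.5649 0.0134 0.038 ]
side lid_bar 0.49 [0.4677 0.1294 0.134 ]
side lid_hinge 0.78 [0.6662 0.1589 0.056 ]
bar [217.6, 143.0, 23.9, 30.4] [0.4694 0.1196 0.1357] [0.4603 0.079  0.1204] [0.4832 0.1799 0.1416] [ 0.1072 -0.9939 -0.027 ]
scene pin_collar 0.54 [0.5618 0.0038 0.038 ]
scene lid_bar 0.5 [0.4749 0.1344 0.134 ]
bar [192.7, 162.3, 38.7, 22.9] [0.4617 0.1215 0.1346] [0.4528 0.079  0.1202] [0.478  0.1767 0.1401] [ 0.1407 -0.9891 -0.0428]
```

View pics/w4c.png

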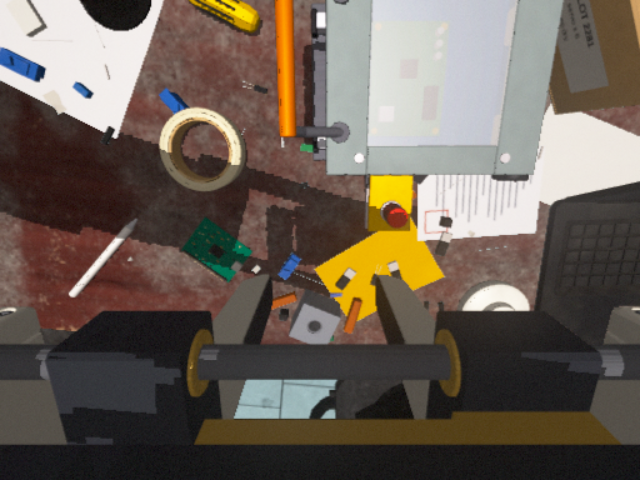

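Call:
step_arm --steps '[[[4,-0.8,0],0],[[8,-1.6,0],0],[[12,-2.4,0],0],[[12.9,-2.5,2],0],[[12.9,-2.5,4],0]]'

```text
t: 11.2
tool_pos: [0.4654, 0.1307, 0.173]
eef_rot: [[-0.108, 0.994, 0.002], [0.994, 0.108, 0.001], [0.0, 0.002, -1.0]]
wrist_force: [0.2, 0.3, 0.6]
finger_gap: 0.0556
grasp_force: 0.0
```

Call:
step_arm --steps '[[[0,0,0],0],[[0,0,0],0]]'

```text
t: 11.4
tool_pos: [0.4656, 0.1286, 0.1729]
eef_rot: [[-0.105, 0.994, -0.0], [0.994, 0.105, -0.0], [-0.0, -0.0, -1.0]]
wrist_force: [0.5, -0.4, 0.4]
finger_gap: 0.0562
grasp_force: 0.0
```

```bash
python3 look.py w5 lid_bar; python3 - <<'E'
import cv2
im=cv2.imread("pics/w5.png");cv2.imwrite("pics/w5c.png",cv2.resize(im,(640,480)))
E
```

```text
11.4 [0.4656 0.1286 0.1729] [[-0.1048  0.9945 -0.0005]
 [ 0.9945  0.1048 -0.0001]
 [-0.     -0.0005 -1.    ]] cam [0.4577 0.2059 0.3375]
lid_bar 0.59 [259.3 207.1] atz [0.466  0.1335 0.134 ]
  mask 0.84 [251.7, 137.5, 58.1, 126.7] med [0.4684 0.1428 0.136 ] top mid [0.4658 0.1333 0.1361] [0.021  0.1021 0.0072]
```

View pics/w5c.png

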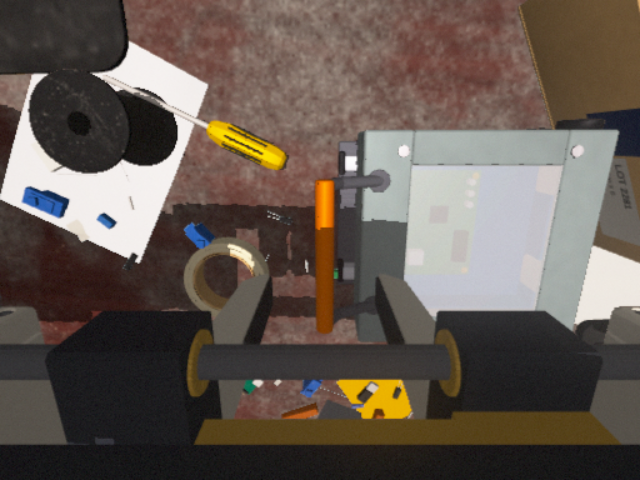

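Call:
step_arm --steps '[[[0.3,0,2],0],[[0.4,0,4],0],[[0.4,0,5.5],0],[[0.4,0,5.8],0],[[0.4,0,5.8],0]]'

```text
t: 12.05
tool_pos: [0.4654, 0.1324, 0.115]
eef_rot: [[-0.104, 0.995, 0.0], [0.995, 0.104, 0.0], [0.0, 0.0, -1.0]]
wrist_force: [0.4, 0.0, -0.2]
finger_gap: 0.0559
grasp_force: 0.0
```

Call:
step_arm --steps '[[[0,0,0],0],[[0,0,0],0],[[0,0,0],0],[[0,0,0],0],[[0,0,0],0]]' --claw 0.0

```text
t: 12.55
tool_pos: [0.4652, 0.1327, 0.1149]
eef_rot: [[-0.105, 0.994, 0.0], [0.994, 0.105, 0.0], [-0.0, 0.0, -1.0]]
wrist_force: [0.7, -1.0, 0.3]
finger_gap: 0.0202
grasp_force: 0.0
```

Call:
step_arm --steps '[[[0,0,0],0],[[0,0,0],0],[[0,0,0],0]]'

```text
t: 12.85
tool_pos: [0.4653, 0.1327, 0.1147]
eef_rot: [[-0.105, 0.994, 0.0], [0.994, 0.105, 0.0], [0.0, 0.0, -1.0]]
wrist_force: [0.5, 1.3, 0.3]
finger_gap: 0.0113
grasp_force: 30.0
```

```bash
python3 - <<'E'
import numpy as np
for t in [0,2,5,8,11,14,17,20,23,26,29,32,35,38,41,44,45,47,50,53,55,57,59,60]:
    r=np.radians(t);print(t,np.round([20.5-20.5*np.cos(r)+7.8*np.sin(r), -(20.5*np.sin(r)+7.8*np.cos(r)-7.8)],2))
E
```

```text
0 [ 0. -0.]
2 [ 0.28 -0.71]
5 [ 0.76 -1.76]
8 [ 1.29 -2.78]
11 [ 1.86 -3.77]
14 [ 2.5  -4.73]
17 [ 3.18 -5.65]
20 [ 3.9  -6.54]
23 [ 4.68 -7.39]
26 [ 5.49 -8.2 ]
29 [ 6.35 -8.96]
32 [ 7.25 -9.68]
35 [  8.18 -10.35]
38 [  9.15 -10.97]
41 [ 10.15 -11.54]
44 [ 11.17 -12.05]
45 [ 11.52 -12.21]
47 [ 12.22 -12.51]
50 [ 13.3  -12.92]
53 [ 14.39 -13.27]
55 [ 15.13 -13.47]
57 [ 15.88 -13.64]
59 [ 16.63 -13.79]
60 [ 17.   -13.85]
```

Call:
step_arm --steps '[[[0,0.28,-0.71],0],[[0,0.76,-1.76],0],[[0,1.29,-2.78],0],[[0,1.86,-3.77],0],[[0,2.5,-4.73],0]]'

```text
t: 13.35
tool_pos: [0.4904, 0.1354, 0.163]
eef_rot: [[-0.105, 0.994, -0.0], [0.994, 0.105, 0.0], [0.0, -0.0, -1.0]]
wrist_force: [-1.0, -0.6, -2.4]
finger_gap: 0.0113
grasp_force: 30.0
```

Call:
step_arm --steps '[[[0,0.68,-0.92],0],[[0,1.4,-1.81],0],[[0,2.18,-2.66],0],[[0,2.99,-3.47],0],[[0,2.99,-3.47],0]]'

```text
t: 13.85
tool_pos: [0.5218, 0.1387, 0.1982]
eef_rot: [[-0.105, 0.994, 0.003], [0.995, 0.105, 0.001], [0.0, 0.003, -1.0]]
wrist_force: [-0.5, 0.7, -1.1]
finger_gap: 0.0108
grasp_force: 30.0
```

Call:
step_arm --steps '[[[0,0.86,-0.76],0],[[0,1.76,-1.48],0],[[0,2.69,-2.15],0],[[0,3.66,-2.77],0],[[0,4.66,-3.34],0]]'

```text
t: 14.35
tool_pos: [0.5655, 0.1432, 0.2311]
eef_rot: [[-0.105, 0.994, -0.001], [0.994, 0.105, -0.001], [-0.0, -0.001, -1.0]]
wrist_force: [-4.3, -0.5, 4.9]
finger_gap: 0.0111
grasp_force: 30.0
```

Call:
step_arm --steps '[[[0,1.02,-0.51],0],[[0,2.07,-0.97],0],[[0,3.15,-1.38],0],[[0,3.15,-1.38],0]]'

```text
t: 14.75
tool_pos: [0.5991, 0.1467, 0.2456]
eef_rot: [[-0.105, 0.994, 0.003], [0.994, 0.105, 0.0], [-0.0, 0.003, -1.0]]
wrist_force: [-3.6, -1.0, 5.8]
finger_gap: 0.0109
grasp_force: 30.0
```

Call:
step_arm --steps '[[[0,1.09,-0.35],0],[[0,1.83,-0.55],0],[[0,2.58,-0.72],0],[[0,3.5,-0.9],0],[[0,3.5,-0.9],0]]'

```text
t: 15.25
tool_pos: [0.6342, 0.1505, 0.254]
eef_rot: [[-0.105, 0.994, 0.004], [0.994, 0.105, 0.0], [0.0, 0.004, -1.0]]
wrist_force: [-0.3, -0.2, 5.2]
finger_gap: 0.0111
grasp_force: 30.0
```

Call:
step_arm --steps '[[[0,0,0],0],[[0,0,0],0],[[0,0,0],0]]'

```text
t: 15.55
tool_pos: [0.6333, 0.1504, 0.2539]
eef_rot: [[-0.105, 0.994, 0.003], [0.994, 0.105, 0.0], [-0.0, 0.003, -1.0]]
wrist_force: [-1.6, 0.4, 4.6]
finger_gap: 0.0112
grasp_force: 30.0
```

```bash
cat > ang.py <<'E'
from h import *
st=env.get_state(); p=np.array(st["tool_pos"]); ex=np.array([.9945,.1048,0])
d=p-[.4653,.1327,.1147]; x=d@ex-.205; z=d[2]+.078
print(st["t"],p,"r",np.hypot(x,z),"should",np.hypot(.205,.078),"ang",np.degrees(np.arctan2(z,-x)-np.arctan2(.078,.205)),st["wrist_force"],st["grasp_force"],st["finger_gap"])
im,_=get_image("side"); cv2.imwrite("pics/side_now.png",cv2.resize(im[100:290,160:340],None,fx=3,fy=3)[:,:,::-1])
E
python3 ang.py
```

```text
15.55 [0.63331729 0.15038192 0.25385975] r 0.22013229659427178 should 0.21933763926877664 ang 59.742295272144204 [-1.5540731   0.39686226  4.63621052] 30.002848505973816 0.011207008971396303
```

View pics/side_now.png

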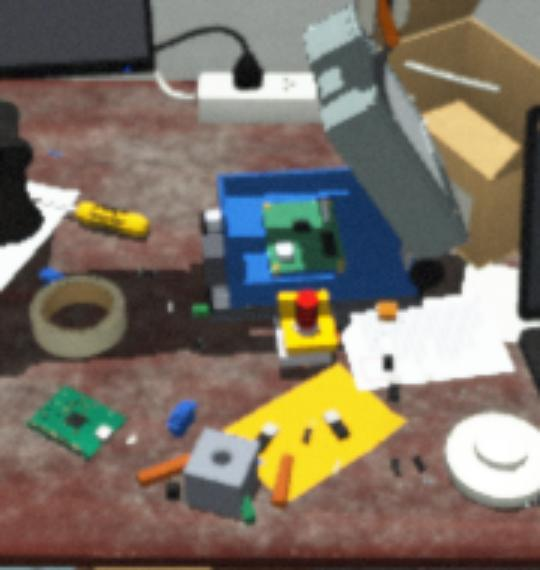

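Call:
step_arm --steps '[[[0,-0.92,0.18],0],[[0,-1.67,0.35],0],[[0,-2.41,0.55],0],[[0,-3.5,0.9],0],[[0,-3.5,0.9],0]]'

```text
t: 16.1
tool_pos: [0.596, 0.1465, 0.2433]
eef_rot: [[-0.105, 0.994, -0.002], [0.994, 0.105, -0.0], [-0.0, -0.002, -1.0]]
wrist_force: [-0.1, -0.7, 0.6]
finger_gap: 0.011
grasp_force: 30.0
```

Call:
step_arm --steps '[[[0,-0.54,0.2],0],[[0,-1.08,0.41],0],[[0,-1.78,0.71],0],[[0,-1.78,0.71],0],[[0,-1.78,0.71],0]]'

```text
t: 16.6
tool_pos: [0.5792, 0.1449, 0.2364]
eef_rot: [[-0.105, 0.994, -0.001], [0.994, 0.105, 0.0], [0.0, -0.001, -1.0]]
wrist_force: [-0.1, 1.1, -0.1]
finger_gap: 0.0111
grasp_force: 30.0
```

Call:
step_arm --steps '[[[0,0,0],0],[[0,0,0],0],[[0,0,0],0],[[0,0,0],0],[[0,0,0],0]]'

```text
t: 17.1
tool_pos: [0.5798, 0.1449, 0.2366]
eef_rot: [[-0.105, 0.994, -0.0], [0.994, 0.105, 0.0], [0.0, -0.0, -1.0]]
wrist_force: [0.2, 2.8, -0.6]
finger_gap: 0.0115
grasp_force: 30.0
```

```bash
python3 ang.py
```

```text
17.1 [0.57975951 0.14489915 0.23661737] r 0.21919727137233852 should 0.21933763926877664 ang 44.958033036550844 [ 0.24246174  2.78587122 -0.60937103] 29.998444318771362 0.011493899130271554
```

View pics/side_now.png

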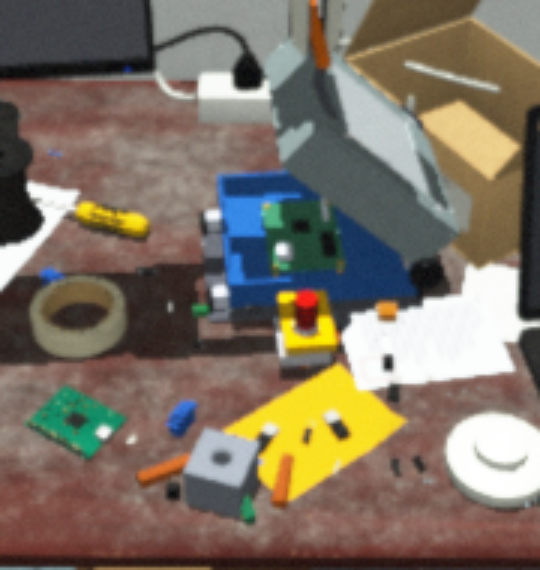

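The hood is held at 45° with the bar still gripped. The pin is home in the lugs and the bystanders haven't moved.

```bash
python3 -c "
from bench import env
print(env.sign_off())"
```

```text
the job is handed in; nothing more can be done
None
```

The job is handed in: the pin is fully home through both lugs, and the hood was raised to about 60° and brought back to about 45°, where it is held still with the bar gripped, at 17 s of the 54 s allowed.

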